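# Count three stacking pots on the bench scale as one nested pack

### The job

Count the three grey pots on the bench scale as one nested pack: turn the scale's rotary switch on while the pan is still empty, because it zeroes itself as it starts, then stand one pot upright near the middle of the pan and add the other two one at a time, each nested right down into the one before. Set each one down gently, letting go only when it rests, and leave everything else on the bench where it is.

Things in the scene. Friction and masses are not known exactly. Their poses are not given: they have to be found in the camera images.
- pot_a: One of three equal round pots of plain grey plastic, open-topped, 90 mm high, 160 g. Foot 36 mm across; the side flares to 57 mm at 64 mm height, then steps out to an upright collar 67 mm across from 66 mm up to the rim; mouth 62 mm inside, wall 2.2 mm. Origin: centre of the underside, z up through the mouth; starts upright on the bench (z = 0). Take it across the collar from above.
- pot_b: Second pot, the same as pot_a. The floor inside a pot lies 30 mm above its underside: a pot nested right down into another stands 30 mm higher, with about 2 mm play round it, and its whole collar stays above the lower rim. Keep fingertips less than 28 mm below the rim of a pot being nested.
- pot_c: Third pot, the same as pot_a. Any pot may be the bottom, middle or top one.
- scale_pan (a point): Centre of the top of the steel pan, 200 (x) by 220 (y) mm, 75 mm above the bench, of a white bench scale fixed to the bench; z up, axes those of the scale. Its console, on the robot's side, lies 110 to 235 mm from this point along -x, 230 mm wide, top 55 mm above the bench, with a display on the +y half and the rotary switch on the -y half.
- scale: The white bench scale itself, fixed to the bench, 345 mm long (x) by 230 mm wide (y) over housing and console. Origin on the bench, straight below scale_pan; same axes.
- switch_grip (a point): Grip point of the rotary switch's black bar handle, on its vertical axis, 83 mm above the bench, at x -175, y -62 mm in scale_pan's axes. Bar 62 mm long (x) by 14 mm thick (y), top 15 mm above this point; below it, 21 mm under this point, a disc 50 mm across; switch plate 25 mm under. The frame turns with the bar; off: axes as scale_pan's. A white line on top marks its +x end.
- switch (a joint): Angle of the rotary switch, rad: 0 = off (end stop), 1.047 = on (end stop), growing clockwise seen from above. An over-centre action holds it in either place: it takes up to about 0.15 N m to turn and snaps on by itself past half-way. Two black marks on the plate show where the white line points when off and when on.
- tape_roll: Bystander: brown ring-shaped tape roll lying flat, 100 mm across, 48 mm high. Origin at the centre of its underside. Leave alone.
- carton: Bystander: small black carton with a white panel, 85 (x) x 60 (y) x 50 mm high. Origin at the centre of its underside. Leave alone.
- spray: Bystander: white bottle, 64 mm across, 170 mm high, standing. Origin at the centre of its underside. Leave alone.
- driver: Bystander: screwdriver lying on the bench, along its x. Leave alone.
- mailer: Bystander: small closed cardboard box, 100 (x) x 80 (y) x 65 mm high. Origin at the centre of its underside. Leave alone.
Things that resemble listed ones, but are neither listed nor needed, are in the scene too. Leave any blue look-alike of the pot_c alone.

How it is judged:
By the outcome, as a careful person would: the job done as asked, in the order asked, and still so for the second after the job is handed in, with the robot touching nothing.
It also fails if it takes over 72 s, if anything falls off the work surface, if the arm or the gripper's body presses on something with over 40 N, if the wrist force passes 120 N, or if a joint passes its speed limit or range.

### The arm

A 6-joint arm with a two-finger parallel gripper is mounted at the origin on the work surface. World frame = base frame: x ahead of the robot, y to its left, z up, the work surface at z = 0. Lengths are in m, angles in rad, forces in N, time in s.
With the tool pointing down it reaches from about 0.3 to 0.775 m from the base axis. Payload 14.6 kg.
Tool frame: the origin (TCP) lies on the centre line of the jaws, within the pads' length; the fingertips stand 19 mm ahead of it and the grasp point (between the pads) is the TCP; y points along the fingers, x is the direction in which the jaws open and shut, and the axes are right-handed (so a half turn about y gives the same grasp; the last joint's range is limited). The gripper opens to 94 mm and grips with 3 to 60 N. Pads are 16 mm wide; open, the fingers measure 119 mm over their backs; the gripper's body (75 mm by 177 mm) begins 78 mm behind the grasp point.
Start: joints at [-1.199, 0.3, 1.521, -0, 1.321, -0.067], TCP at [0.234, -0.498, 0.224] pointing down, gripper open.
Joint ranges: [-3.03, 3.03], [-0.79, 2.21], [0.23, 2.52], [-1.04, 4.18], [0, 3.07], [-2.55, 2.55]. Speed limits (rad/s): [2.22, 2.22, 2.57, 3.14, 3.14, 3.14].

### API

Orientations are given as [roll, pitch, yaw] about the fixed x, y, z axes, in that order (R = Rz(yaw) Ry(pitch) Rx(roll)).
In Python, from station import ctrl, optics gives the robot as it stands.
- The arm moves only by the tool jog_arm, never from a script. Its argument "targets" is a list of rows, each a list of 3 entries, a list of its own where there are three numbers: the finger opening in cm, from 0 to 9.4, then the shift along the tool's x, y, z in cm, then the turn about the tool's y in rad. A call has 1 to 10 rows; each row is the pose to reach, as a shift and turn from the pose commanded when the call began, along the tool's axes at that moment; what a row does not reach only later rows make up. A row lasts 1/10 s, in which the tool goes at most 50 mm and 8.59 degrees, less where a joint would pass 70% of its speed; a pose out of reach is approached as far as the arm can. A call with a gripper value outside its range is refused whole. The fingers move at their own pace and stop on an object; "grip_force" is the grip in N (left out, the last holds). Time passes only in rows, so rows that repeat a pose let the fingers close. It gives the time, the measured TCP pose, the force and the opening at its end, in the units of the state.
- ctrl.get_obs(): the state, without advancing time (a new reading comes with each control period).
- optics.camera(name): name is "scene" or "top" or "wrist"; returns a dict with "img" (480x640x3 uint8, red, green, blue), "range_z" (480x640 float32, m along the optical axis (not along the pixel's ray), 0 where there is no reading), "camera_matrix" (3x3 intrinsics, pixels), "k1" (the pictures are not rectified: a ray, as slopes to the right and down, at radius r is drawn at 1 + k1 r^2 times it, then the intrinsics apply), "world_to_cam" (4x4, takes a point from world to camera coordinates); the wrist camera has in their place "mount" (4x4, takes a point from camera to tool coordinates, whose origin is the TCP and whose axes are the tool frame's). Camera axes: x right, y up, looking along -z (the intrinsics and any distortion apply to the point x, -y, -z); pixel columns grow to the right and rows downward; lengths in m; the calibration is good to about 2 mm. A picture is of the moment at which its call begins: read the wrist's pose just before it.
- ctrl.hand_in(): hands the job in, once; it reports no verdict.
The state is a dict: "time_s": time; "qpos": joint angles; "joint_vel": joint speeds; "tau": joint torques, N m; "ee_pos": TCP position; "eef_rot": TCP orientation; "force": force on the tool from outside, world axes, zero at the start; "moment": the same for the moment, N m; "grip_width": finger opening in m.
Only numpy, scipy, OpenCV 4.12 (cv2) and the standard library are available. Lean on these libraries where they do the work, as an engineer would, in place of code of your own. Each camera call takes 0.05 s, during which the arm holds its last target. There are 200 camera calls.

## Working session

There is one attempt and no reset: what is moved stays moved. The work goes in short steps, Python scripts to look and compute and a tool call to move; the robot and the scene stay as the last step left them, time stands still between calls to the robot, and variables do not carry over. Pictures are saved under pics/ and viewed, about 8 in all and at most 12, crops included, and the job is handed in when it is done.

Besides the shell and the picture viewer there is one more tool, called as name([rows], argument=value, ...), one row to a line, values as JSON. jog_arm: Moves the arm, as the interface text tells. Its arguments: {"type":"object","properties":{"targets":{"type":"array","items":{"type":"array"}},"grip_force":{"type":"number"}},"required":["targets"]}

```bash
mkdir -p pics; ls
cat > h.py <<'E'
import numpy as np, cv2
from station import ctrl, optics
def shot(name,fn=None):
    o=ctrl.get_obs(); c=optics.camera(name)
    if fn: cv2.imwrite('pics/'+fn,cv2.cvtColor(c['img'],cv2.COLOR_RGB2BGR))
    np.savez('/tmp/'+name,**{k:v for k,v in c.items()},ee_pos=o['ee_pos'],eef_rot=o['eef_rot'])
    return c
def cloud(c):
    "world (or camera, for wrist) point per pixel"
    K=np.array(c['camera_matrix'],float);k1=float(c['k1'])
    v,u=np.mgrid[0:480,0:640].astype(float)
    p=cv2.undistortPoints(np.stack([u.ravel(),v.ravel()],1)[:,None],K,np.array([k1,0,0,0.])).reshape(480,640,2)
    z=c['range_z'].astype(float)
    P=np.stack([p[...,0]*z,-p[...,1]*z,-z,np.ones_like(z)],-1)
    if 'world_to_cam' in c: M=np.linalg.inv(c['world_to_cam'])
    else:
        from scipy.spatial.transform import Rotation as R
        T=np.eye(4);T[:3,:3]=R.from_euler('xyz',c['eef_rot']).as_matrix();T[:3,3]=c['ee_pos'];M=T@c['mount']
    W=(P@np.array(M).T)[...,:3]; W[z==0]=np.nan
    return W
E
python3 - <<'E'
from h import *
print(ctrl.get_obs())
for n in ('top','scene'):
    c=shot(n,n+'1.png'); print(c['camera_matrix'],c['k1'],c['world_to_cam'])
E
```

```text
pics
{'time_s': 0.0, 'qpos': array([-1.19861635e+00,  3.00494103e-01,  1.52157945e+00, -2.18348194e-05,
        1.32070184e+00, -6.66164076e-02]), 'joint_vel': array([ 1.65629793e-03,  2.11897510e-03, -4.08144486e-04,  1.15333069e-04,
       -6.93203957e-05,  9.29901784e-04]), 'tau': array([-2.51221878e-03, -5.31807017e+01, -3.52741027e+01,  7.06613087e-02,
        2.43224110e-02, -1.46522680e-04]), 'ee_pos': array([ 0.23356401, -0.4976771 ,  0.22387439]), 'eef_rot': array([-1.57073870e+00,  1.18151888e-03, -1.13199449e+00]), 'force': array([0.06197803, 0.02778679, 0.37687973]), 'moment': array([-0.02885469, -0.01997212,  0.00493282]), 'grip_width': 0.09379115011094438}
[[524.57646284   0.         328.48769997]
 [  0.         524.57646284 221.38552782]
 [  0.           0.           1.        ]] 0.006410840663950406 [[-0.02230206 -0.99969771  0.01034927  0.01518054]
 [ 0.99909317 -0.02191064  0.03650691 -0.47319947]
 [-0.03626912  0.01115407  0.99927981 -1.35834076]
 [ 0.          0.          0.          1.        ]]
[[465.69484696   0.         320.88721164]
 [  0.         465.69484696 242.06676542]
 [  0.           0.           1.        ]] -0.05799531470543533 [[-0.59697363  0.80222149 -0.00794797  0.28519588]
 [-0.64861567 -0.47678997  0.59326979  0.26223662]
 [ 0.47214426  0.3593216   0.80496446 -1.34421614]
 [ 0.          0.          0.          1.        ]]
```

View pics/top1.png

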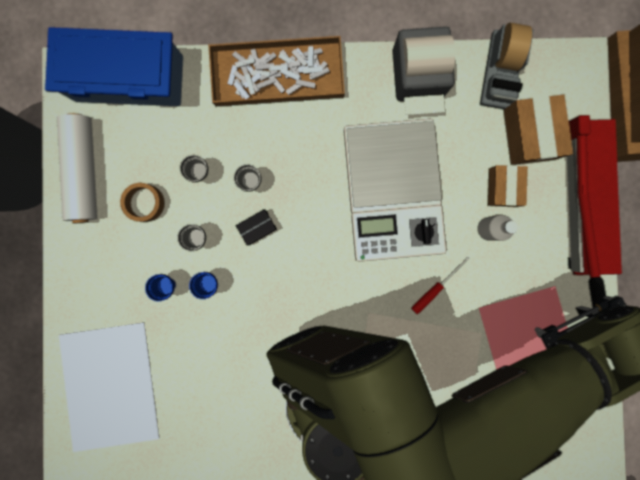

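View pics/scene1.png

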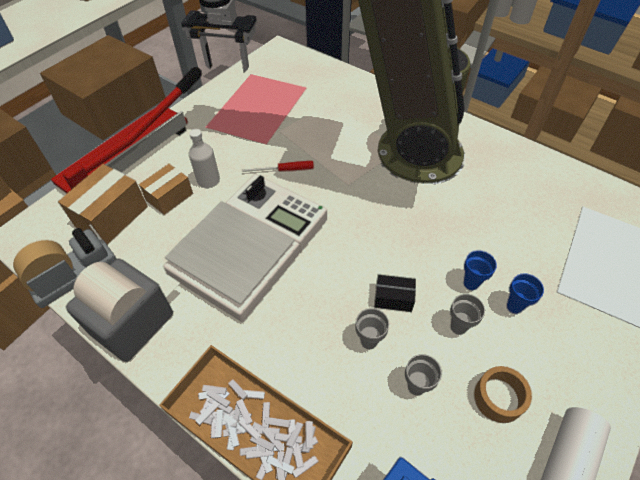

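The top view shows three grey pots at (194,168), (248,178) and (193,237). The two blue look-alikes are at (160,287) and (204,285). The scale pan is at (393,163) and the black switch at (426,231). Next I'll measure these from depth.

```bash
cat > m.py <<'E'
from h import *
from scipy.optimize import least_squares
def rim(W,img,x,y,r=.06,z0=.083,z1=.099):
    m=(np.hypot(W[...,0]-x,W[...,1]-y)<r)&(W[...,2]>z0)&(W[...,2]<z1)
    p=W[m]
    f=lambda q:np.hypot(p[:,0]-q[0],p[:,1]-q[1])-.0323
    s=least_squares(f,[x,y],loss='soft_l1',f_scale=.001)
    return s.x,np.median(np.abs(s.fun)),len(p),np.median(p[:,2])
E
python3 - <<'E'
from m import *
C={n:dict(np.load(f'/tmp/{n}.npz')) for n in('top','scene')}
Wt=cloud(C['top']);Ws=cloud(C['scene'])
for n,(u,v) in dict(a=(194,168),b=(248,178),c=(193,237),bl1=(160,287),bl2=(204,285)).items():
    g=np.nanmean(Wt[v-8:v+9,u-8:u+9].reshape(-1,3),0)
    print(n,g,[rim(W,None,g[0],g[1]) for W in(Wt,Ws)])
for n,W in(('t',Wt),('s',Ws)):
    m=(abs(W[...,2]-.075)<.006)&(W[...,0]>.4)&(W[...,0]<.85)&(abs(W[...,1]+.13)<.16)
    p=W[m][:,:2].astype(np.float32); print(n,'pan',cv2.minAreaRect(p),len(p),np.median(W[m][:,2]))
    m=(W[...,2]>.085)&(W[...,2]<.11)&(np.hypot(W[...,0]-.45,W[...,1]+.21)<.08)
    p=W[m][:,:2].astype(np.float32); print('sw',len(p),cv2.minAreaRect(p),p.mean(0),np.median(W[m][:,2]))
for nm,(u,v) in dict(tape=(142,202),carton=(258,227),spray=(498,228),driver=(430,296),mailer=(508,186),sw=(426,231)).items(): print(nm,Wt[v,u])
# crops
a=C['top']['img'][190:270,340:450];b=C['top']['img'][140:310,130:290]
out=np.zeros((560,800,3),np.uint8);A=cv2.resize(a,(440,320),interpolation=cv2.INTER_CUBIC);B=cv2.resize(b,(360,382),interpolation=cv2.INTER_CUBIC)
out[:320,:440]=A;out[:382,440:]=B
s=C['scene']['img'][165:225,225:335];out[320:560,:440]=cv2.resize(s,(440,240),interpolation=cv2.INTER_CUBIC)
cv2.imwrite('pics/crop1.png',out[...,::-1])
E
```

```text
a [0.61577033 0.34443908 0.04009912] [(array([0.60904398, 0.33503983]), np.float64(0.0006364870481590616), 108, np.float64(0.08875504833322712)), (array([0.60903444, 0.33705134]), np.float64(0.0006957475866109439), 227, np.float64(0.08909120817431282))]
b [0.58778177 0.20815054 0.03664388] [(array([0.58288659, 0.20361491]), np.float64(0.000562379762060989), 98, np.float64(0.0890627130993038)), (array([0.58280387, 0.20503119]), np.float64(0.0006035499195489527), 215, np.float64(0.0894904813249453))]
c [0.44029679 0.35005629 0.03670099] [(array([0.43911734, 0.3426495 ]), np.float64(0.0006626887585689661), 106, np.float64(0.08934120353518649)), (array([0.43898468, 0.34525546]), np.float64(0.000679242391328834), 219, np.float64(0.08849118743711981))]
bl1 [0.31578881 0.43407682 0.03930578] [(array([0.3189403 , 0.42225458]), np.float64(0.000661620437557145), 117, np.float64(0.08919482275163948)), (array([0.31890221, 0.42415426]), np.float64(0.0007784658634685838), 220, np.float64(0.08836607077567454))]
bl2 [0.31815122 0.32377265 0.03736451] [(array([0.32187819, 0.31544867]), np.float64(0.0
[... 327 characters left out ...]
4686737, -0.23243923485279083), (0.0604960173368454, 0.014904776588082314), 5.332976341247559) [ 0.44101533 -0.23216683] 0.09698720669321603
s pan ((0.6275981664657593, -0.15711858868598938), (0.4422437846660614, 0.22369514405727386), 2.94708251953125) 7037 0.07533309314810133
sw 164 ((0.43983563780784607, -0.22923961281776428), (0.06419859826564789, 0.01586734503507614), 4.3720479011535645) [ 0.44242388 -0.22777185] 0.09630823154339024
tape [ 0.53538562  0.49200886 -0.00340695]
carton [0.46168745 0.18338941 0.04862331]
spray [ 0.44446719 -0.39771351  0.12736899]
driver [ 0.27566    -0.25113088  0.02527598]
mailer [ 0.55047135 -0.44766987  0.06409515]
sw [ 0.44154258 -0.23181055  0.09601775]
```

View pics/crop1.png

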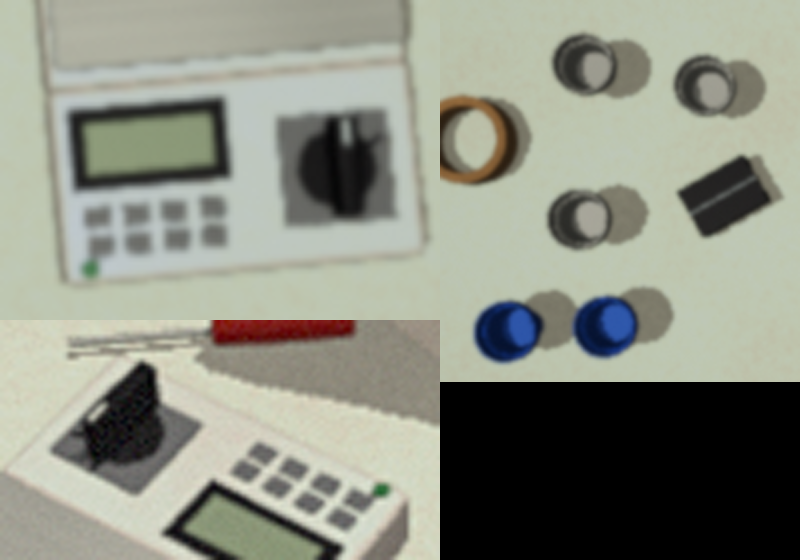

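The crop shows three upright grey pots, clearly different from the two blue ones. The switch's white line points at +x (off), with the on mark clockwise of it. I'll write a helper that works out shifts and go above the switch.

```bash
cat > r.py <<'E'
import sys,numpy as np
from h import *
def rel(x,y,z,yaw):
    o=ctrl.get_obs();p=o['ee_pos'];w=o['eef_rot'][2]
    d=np.array([x,y,z])-p;c,s=np.cos(w),np.sin(w)
    dy=yaw-w
    print('shift cm',np.round(100*np.array([c*d[0]+s*d[1],-d[2],-s*d[0]+c*d[1]]),2),'turn',round(-dy,3))
if __name__=='__main__': rel(*map(float,sys.argv[1:]))
E
python3 r.py .441 -.2305 .20 -1.49
```

```text
shift cm [-15.38   2.39  30.13] turn 0.358
```

jog_arm([
  [9.4,[-15.4,0,30.1],0.358],
  [9.4,[-15.4,0,30.1],0.358],
  [9.4,[-15.4,0,30.1],0.358],
  [9.4,[-15.4,0,30.1],0.358],
  [9.4,[-15.4,0,30.1],0.358],
  [9.4,[-15.4,0,30.1],0.358],
  [9.4,[-15.4,2.4,30.1],0.358],
  [9.4,[-15.4,2.4,30.1],0.358],
  [9.4,[-15.4,2.4,30.1],0.358],
  [9.4,[-15.4,2.4,30.1],0.358],
])

```text
time_s: 1.1
ee_pos: [0.4404, -0.2315, 0.2009]
eef_rot: [-1.57, -0.0, -1.491]
force: [0.7, 0.5, 0.8]
grip_width: 0.0939
```

```bash
python3 - <<'E'
from h import *
c=shot('wrist','w1.png');c=dict(np.load('/tmp/wrist.npz'));W=cloud(c)
m=(W[...,2]>.085)&(W[...,2]<.11)&(np.hypot(W[...,0]-.441,W[...,1]+.23)<.06)
p=W[m][:,:2].astype(np.float32);print(len(p),cv2.minAreaRect(p),np.median(W[m][:,2]))
E
python3 r.py .441 -.2305 .086 -1.49
```

```text
1455 ((0.44099196791648865, -0.235429048538208), (0.0611414909362793, 0.01375998742878437), 4.368739128112793) 0.09730274613603757
shift cm [-0.11 11.5   0.08] turn -0.001
```

View pics/w1.png

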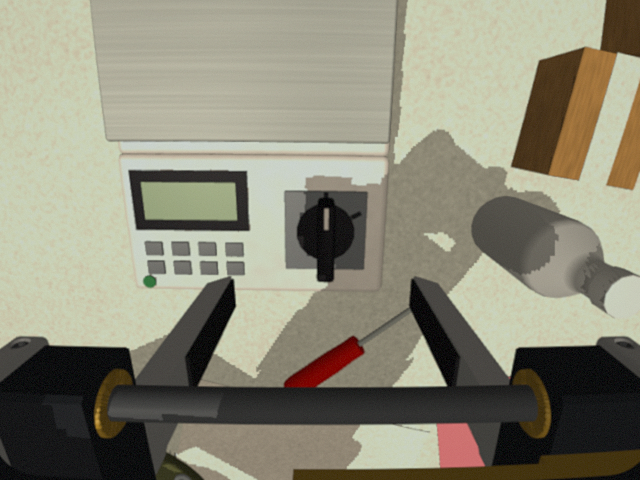

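The wrist view shows the bar at (326,240) between the fingertips, midpoint x about 323, with the line at the +x end (off). Now descend, grip and turn.

jog_arm([
  [9.4,[0.1,5,0.1],0.004],
  [9.4,[0.1,9,0.1],0.004],
  [9.4,[0.1,11.5,0.1],0.004],
  [9.4,[0.1,11.5,0.1],0.004],
  [1.0,[0.1,11.5,0.1],0.004],
  [1.0,[0.1,11.5,0.1],0.004],
  [1.0,[0.1,11.5,0.1],0.004],
  [1.0,[0.1,11.5,0.1],0.004],
  [1.0,[0.1,11.5,0.1],0.004],
  [1.0,[0.1,11.5,0.1],0.004],
], grip_force=30)

```text
time_s: 2.15
ee_pos: [0.4419, -0.2315, 0.0857]
eef_rot: [-1.571, -0.0, -1.494]
force: [0.1, 0.9, 0.3]
grip_width: 0.0496
```

jog_arm([
  [1.0,[0,0,0],0],
  [1.0,[0,0,0],0],
  [1.0,[0,0,0],0],
  [1.0,[0,0,0],0],
  [1.0,[0,0,0],0],
  [1.0,[0,0,0],0],
  [1.0,[0,0,0],0],
])

```text
time_s: 2.85
ee_pos: [0.442, -0.2336, 0.0855]
eef_rot: [-1.57, -0.004, -1.495]
force: [0.1, -18.0, -8.2]
grip_width: 0.0141
```

jog_arm([
  [1.0,[0.2,0,0],0],
  [1.0,[0.2,0,0],0.13],
  [1.0,[0.2,0,0],0.26],
  [1.0,[0.2,0,0],0.39],
  [1.0,[0.2,0,0],0.52],
  [1.0,[0.2,0,0],0.65],
  [1.0,[0.2,0,0],0.78],
  [1.0,[0.2,0,0],0.9],
  [1.0,[0.2,0,0],1.0],
  [1.0,[0.2,0,0],1.05],
])

```text
time_s: 3.85
ee_pos: [0.4411, -0.2357, 0.0855]
eef_rot: [-1.568, -0.003, -2.548]
force: [-9.7, -18.9, -2.6]
grip_width: 0.0139
```

jog_arm([
  [5,[0,0,0],0],
  [5,[0,0,0],0],
  [5,[0,0,0],0],
  [5,[0,0,0],0],
  [5,[0,-5,0],0],
  [9.4,[0,-10,0],0],
  [9.4,[0,-15,0],0],
  [9.4,[0,-17,0],0],
  [9.4,[0,-17,0],0],
])

```text
time_s: 4.75
ee_pos: [0.4428, -0.2338, 0.2586]
eef_rot: [-1.566, 0.002, -2.543]
force: [0.6, -0.6, -0.6]
grip_width: 0.0786
```

```bash
python3 - <<'E'
from m import *
c=shot('scene');W=cloud(dict(np.load('/tmp/scene.npz')))
im=c['img'];cv2.imwrite('pics/s2.png',cv2.resize(im[150:260,150:350],None,fx=4,fy=4,interpolation=cv2.INTER_CUBIC)[...,::-1])
m=(W[...,2]>.085)&(W[...,2]<.11)&(np.hypot(W[...,0]-.442,W[...,1]+.232)<.05)
p=W[m][:,:2].astype(np.float32);print(len(p),cv2.minAreaRect(p))
E
python3 r.py .439 .344 .25 -0.9
```

```text
171 ((0.44103071093559265, -0.23080375790596008), (0.018437400460243225, 0.059073712676763535), 35.161399841308594)
shift cm [-32.25   0.62 -47.91] turn -1.644
```

View pics/s2.png

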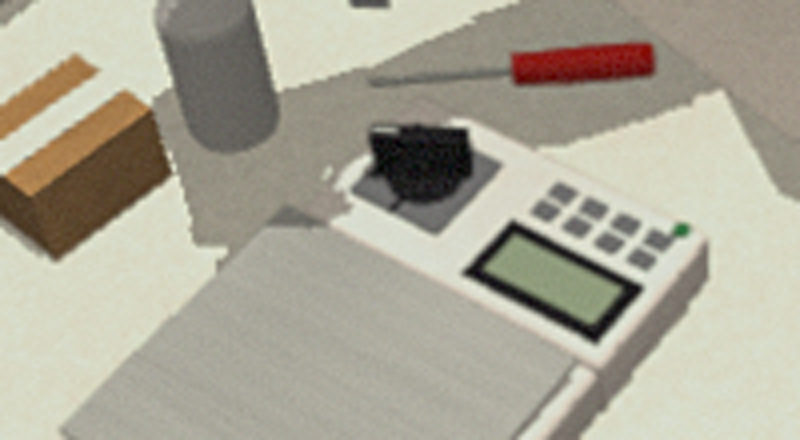

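The bar now points about 59° clockwise with the line at the on mark (crop (385,205)), so the switch is on with the pan empty. Next, over pot c.

jog_arm([
  [9.4,[-32.2,0,-47.9],-1.64],
  [9.4,[-32.2,0,-47.9],-1.64],
  [9.4,[-32.2,0,-47.9],-1.64],
  [9.4,[-32.2,0,-47.9],-1.64],
  [9.4,[-32.2,0,-47.9],-1.64],
  [9.4,[-32.2,0,-47.9],-1.64],
  [9.4,[-32.2,0,-47.9],-1.64],
  [9.4,[-32.2,0,-47.9],-1.64],
  [9.4,[-32.2,0,-47.9],-1.64],
  [9.4,[-32.2,0,-47.9],-1.64],
])

```text
time_s: 5.8
ee_pos: [0.4381, 0.2685, 0.2536]
eef_rot: [-1.573, 0.0, -1.037]
force: [-0.2, -1.1, 0.3]
grip_width: 0.0943
```

```bash
python3 r.py .439 .341 .25 -0.9
```

```text
shift cm [-6.2   0.36  3.77] turn -0.137
```

jog_arm([
  [9.4,[-6.2,0,3.8],-0.137],
  [9.4,[-6.2,0,3.8],-0.137],
  [9.4,[-6.2,0,3.8],-0.137],
  [9.4,[-6.2,0,3.8],-0.137],
  [9.4,[-6.2,0,3.8],-0.137],
])

```text
time_s: 6.3
ee_pos: [0.4408, 0.3381, 0.2547]
eef_rot: [-1.572, -0.0, -0.908]
force: [1.1, 0.4, -0.2]
grip_width: 0.0939
```

```bash
python3 - <<'E'
from m import *
print({k:np.round(v,4) for k,v in ctrl.get_obs().items() if k in('ee_pos','eef_rot')})
shot('wrist','w2.png');W=cloud(dict(np.load('/tmp/wrist.npz')))
for p in((.609,.334),(.583,.202),(.439,.341)):
    try: print(rim(W,None,*p,r=.05))
    except Exception as e: print(p,e)
E
python3 r.py .439 .340 .086 -0.9
```

```text
{'ee_pos': array([0.4408, 0.3381, 0.2547]), 'eef_rot': array([-1.5721, -0.    , -0.9081])}
(array([0.60813782, 0.33481519]), np.float64(0.0005588356044916518), 1104, np.float64(0.08906245554138709))
(array([0.58219902, 0.20358003]), np.float64(0.0004902862855944053), 1068, np.float64(0.08873445946227079))
(array([0.43956071, 0.3424223 ]), np.float64(0.0005825649313408107), 723, np.float64(0.08909246428048917))
shift cm [-0.27 16.91 -0.03] turn -0.008
```

View pics/w2.png

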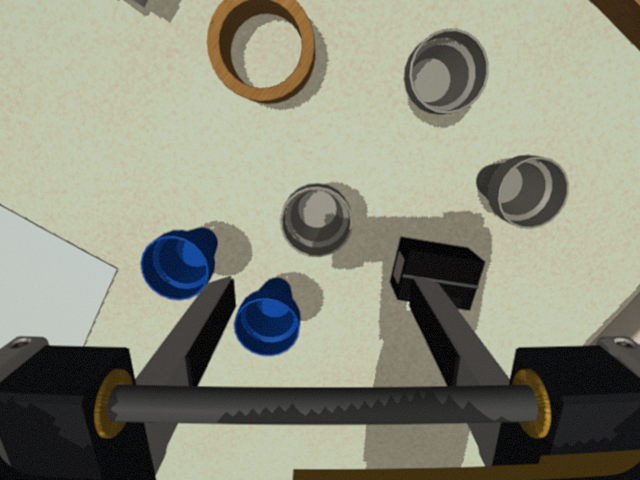

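The wrist view has pot c at (316,220), a at (446,72) and b at (527,190). The rim fits agree with the other cameras. Descend on c.

jog_arm([
  [9.4,[-0.4,4,0.1],0],
  [9.4,[-0.4,8,0.1],0],
  [9.4,[-0.4,12,0.1],0],
  [9.4,[-0.4,15,0.1],0],
  [9.4,[-0.4,16.9,0.1],0],
  [9.4,[-0.4,16.9,0.1],0],
  [6.0,[-0.4,16.9,0.1],0],
  [6.0,[-0.4,16.9,0.1],0],
  [6.0,[-0.4,16.9,0.1],0],
  [6.0,[-0.4,16.9,0.1],0],
], grip_force=12)

```text
time_s: 7.35
ee_pos: [0.4394, 0.3432, 0.0874]
eef_rot: [-1.569, 0.0, -0.907]
force: [0.6, 1.2, 4.1]
grip_width: 0.0676
```

jog_arm([
  [6.0,[0,0,0],0],
  [6.0,[0,0,0],0],
])

```text
time_s: 7.55
ee_pos: [0.4395, 0.3433, 0.0874]
eef_rot: [-1.569, -0.0, -0.907]
force: [0.8, 1.5, 6.1]
grip_width: 0.0675
```

jog_arm([
  [6.0,[0,-1,0],0],
  [6.0,[0,-3,0],0],
  [6.0,[0,-6,0],0],
  [6.0,[0,-10,0],0],
  [6.0,[0,-12,0],0],
  [6.0,[0,-12,0],0],
])

```text
time_s: 8.15
ee_pos: [0.4398, 0.3435, 0.2096]
eef_rot: [-1.566, -0.0, -0.907]
force: [0.4, 0.4, -3.1]
grip_width: 0.0676
```

```bash
python3 r.py .611 -.159 .21 -0.907
```

```text
shift cm [ 5.013e+01 -4.000e-02 -1.747e+01] turn 0.0
```

jog_arm([
  [6.0,[2,0,-0.7],0],
  [6.0,[5,0,-1.7],0],
  [6.0,[9,0,-3.1],0],
  [6.0,[13,0,-4.5],0],
  [6.0,[17,0,-5.9],0],
  [6.0,[21,0,-7.3],0],
  [6.0,[25,0,-8.7],0],
  [6.0,[29,0,-10.1],0],
  [6.0,[33,0,-11.5],0],
  [6.0,[37,0,-12.9],0],
])

```text
time_s: 9.15
ee_pos: [0.5651, -0.0297, 0.2048]
eef_rot: [-1.572, 0.002, -0.907]
force: [1.3, 1.0, -2.4]
grip_width: 0.0675
```

jog_arm([
  [6.0,[4,0,-1.4],0],
  [6.0,[8,0,-2.8],0],
  [6.0,[11,0,-3.8],0],
  [6.0,[13.1,0,-4.6],0],
  [6.0,[13.1,0,-4.6],0],
  [6.0,[13.1,0,-4.6],0],
  [6.0,[13.1,0,-4.6],0],
])

```text
time_s: 9.85
ee_pos: [0.6096, -0.1585, 0.2058]
eef_rot: [-1.571, 0.001, -0.906]
force: [-0.5, 0.4, -2.6]
grip_width: 0.0676
```

```bash
python3 r.py .611 -.159 .1624 -0.907;python3 -c "
from h import *
print(ctrl.get_obs()['force'])"
```

```text
shift cm [0.13 4.34 0.08] turn 0.001
[-0.53739032  0.37856321 -2.5613831 ]
```

Lower gently, with contact expected around 4.3 cm.

jog_arm([
  [6.0,[0.1,1.5,0.1],0],
  [6.0,[0.1,2.8,0.1],0],
  [6.0,[0.1,3.4,0.1],0],
  [6.0,[0.1,3.8,0.1],0],
  [6.0,[0.1,4.0,0.1],0],
  [6.0,[0.1,4.1,0.1],0],
  [6.0,[0.1,4.2,0.1],0],
  [6.0,[0.1,4.2,0.1],0],
])

```text
time_s: 10.65
ee_pos: [0.6114, -0.1597, 0.1646]
eef_rot: [-1.571, -0.0, -0.907]
force: [1.0, -0.0, -2.1]
grip_width: 0.0674
```

jog_arm([
  [6.0,[0,0.1,0],0],
  [6.0,[0,0.2,0],0],
  [6.0,[0,0.2,0],0],
])

```text
time_s: 10.95
ee_pos: [0.6114, -0.1597, 0.1625]
eef_rot: [-1.571, -0.0, -0.907]
force: [-0.1, 0.1, -1.4]
grip_width: 0.0672
```

jog_arm([
  [6.0,[0,0.1,0],0],
  [6.0,[0,0.1,0],0],
  [6.0,[0,0.1,0],0],
])

```text
time_s: 11.25
ee_pos: [0.6115, -0.1596, 0.1624]
eef_rot: [-1.57, -0.001, -0.907]
force: [-1.4, 1.4, 4.6]
grip_width: 0.0678
```

Contact (force +6 N, height as predicted). Release and rise.

jog_arm([
  [7.5,[0,0,0],0],
  [9.4,[0,0,0],0],
  [9.4,[0,0,0],0],
  [9.4,[0,0,0],0],
  [9.4,[0,-1,0],0],
  [9.4,[0,-3,0],0],
  [9.4,[0,-6,0],0],
  [9.4,[0,-9,0],0],
  [9.4,[0,-9,0],0],
])

```text
time_s: 12.15
ee_pos: [0.6124, -0.16, 0.2568]
eef_rot: [-1.567, -0.006, -0.907]
force: [0.3, -0.3, 0.3]
grip_width: 0.0942
```

```bash
python3 - <<'E'
from m import *
shot('wrist','w3.png');shot('scene','s3.png');shot('top')
for n in('wrist','scene','top'):
    W=cloud(dict(np.load(f'/tmp/{n}.npz')))
    try: print(n,rim(W,None,.6114,-.1596,r=.05,z0=.158,z1=.174))
    except Exception as e: print(n,e)
E
python3 r.py .5825 .2030 .25 -0.907
```

```text
wrist (array([ 0.61119492, -0.1604158 ]), np.float64(0.000562396644727365), 1234, np.float64(0.16394933256329758))
scene (array([ 0.609956 , -0.1562252]), np.float64(0.0007472082609222969), 203, np.float64(0.16301887268814108))
top (array([ 0.6114, -0.1596]), np.float64(nan), 0, np.float64(nan))
shift cm [-30.32   0.1   20.09] turn 0.0
  return _methods._mean(a, axis=axis, dtype=dtype,
  ret = ret.dtype.type(ret / rcount)
```

View pics/s3.png

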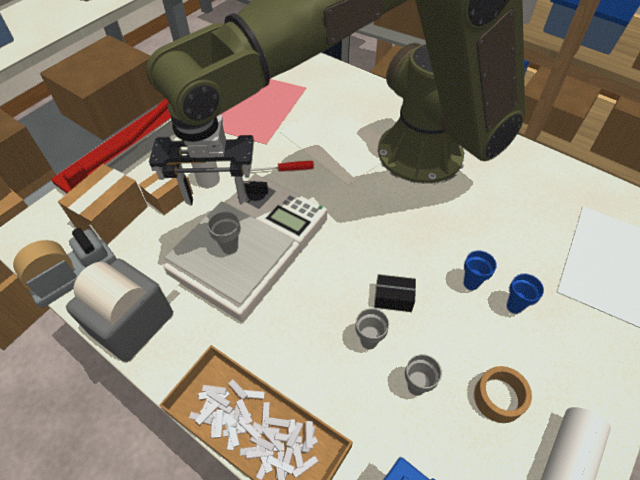

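Scene view: pot upright at (225,230) in the middle of the pan. Next pot b.

jog_arm([
  [9.4,[-3,0,2],0],
  [9.4,[-7,0,4.6],0],
  [9.4,[-11,0,7.3],0],
  [9.4,[-15,0,9.9],0],
  [9.4,[-19,0,12.6],0],
  [9.4,[-23,0,15.2],0],
  [9.4,[-27,0,17.9],0],
  [9.4,[-30.3,0,20.1],0],
  [9.4,[-30.3,0,20.1],0],
  [9.4,[-30.3,0,20.1],0],
])

```text
time_s: 13.3
ee_pos: [0.5825, 0.2032, 0.2502]
eef_rot: [-1.573, 0.001, -0.905]
force: [-0.9, 0.4, 0.2]
grip_width: 0.0942
```

```bash
cat > look.py <<'E'
import sys
from m import *
from r import rel
x,y,z0,tz=map(float,sys.argv[1:5])
shot('wrist');W=cloud(dict(np.load('/tmp/wrist.npz')))
q=rim(W,None,x,y,r=.05,z0=z0-.007,z1=z0+.009);print(q, ctrl.get_obs()['ee_pos'])
rel(*q[0],tz,-.907)
E
python3 look.py .5825 .203 .09 .0865
```

```text
(array([0.58366855, 0.20300005]), np.float64(0.0006036850514306441), 752, np.float64(0.08899345848890133)) [0.58278951 0.20227279 0.25049703]
shift cm [-0.   16.4   0.11] turn 0.0
```

jog_arm([
  [9.4,[0,4,0.1],0],
  [9.4,[0,8,0.1],0],
  [9.4,[0,12,0.1],0],
  [9.4,[0,15,0.1],0],
  [9.4,[0,16.4,0.1],0],
  [9.4,[0,16.4,0.1],0],
  [6.0,[0,16.4,0.1],0],
  [6.0,[0,16.4,0.1],0],
  [6.0,[0,16.4,0.1],0],
  [6.0,[0,16.4,0.1],0],
], grip_force=12)

```text
time_s: 14.35
ee_pos: [0.584, 0.2036, 0.0884]
eef_rot: [-1.57, -0.0, -0.907]
force: [0.2, -0.3, 0.8]
grip_width: 0.0656
```

jog_arm([
  [6.0,[0,0,0],0],
  [6.0,[0,0,0],0],
  [6.0,[0,-1,0],0],
  [6.0,[0,-3,0],0],
  [6.0,[0,-7,0],0],
  [6.0,[0,-11,0],0],
  [6.0,[0,-15,0],0],
  [6.0,[0,-18.5,0],0],
  [6.0,[0,-18.5,0],0],
])

```text
time_s: 15.25
ee_pos: [0.5847, 0.2037, 0.2783]
eef_rot: [-1.563, -0.003, -0.907]
force: [-0.6, 0.8, -1.3]
grip_width: 0.0654
```

```bash
python3 r.py .6114 -.1602 .275 -.907
```

```text
shift cm [ 30.31   0.33 -20.32] turn 0.0
```

Grip width is 65.4 mm against 67.5 mm before. I'll check the held pot before going on.

Run:
```python
from m import *
shot('scene');shot('wrist')
d=dict(np.load('/tmp/scene.npz'));e=dict(np.load('/tmp/wrist.npz'))
for x in(d,e):
    W=cloud(x)
    for z in(.274,.284): 
        try: print(rim(W,None,.584,.2035,r=.05,z0=z-.006,z1=z+.006))
        except Exception as ex: print(ex)
out=np.zeros((480,800,3),np.uint8)
M=d['world_to_cam']@np.array([.584,.2035,.25,1]);K=d['camera_matrix'];u=int(K[0,0]*M[0]/-M[2]+K[0,2]);v=int(K[1,1]*-M[1]/-M[2]+K[1,2]);print(u,v)
out[:,:400]=cv2.resize(d['img'][max(v-72,0):v+72,u-60:u+60],(400,480),interpolation=cv2.INTER_CUBIC)
out[:300,400:]=cv2.resize(e['img'],(400,300));cv2.imwrite('pics/h1.png',out[...,::-1])
```

```text
(array([0.58490053, 0.20454237]), np.float64(0.0007431548910240456), 394, np.float64(0.2743920331317702))
(array([0.58475311, 0.20446386]), np.float64(0.0011564553154760314), 241, np.float64(0.2803237601352129))
(array([0.5841076 , 0.20236425]), np.float64(0.0005910475795820741), 4192, np.float64(0.2750606616911986))
(array([0.58913733, 0.20640995]), np.float64(0.0030024695724748737), 1013, np.float64(0.2843454373636143))
378 280
```

View pics/h1.png

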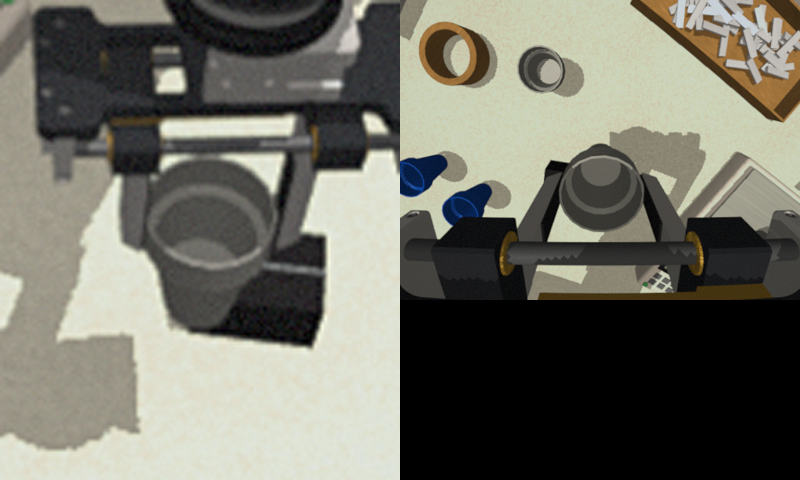

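The crop shows the pot upright and centred between the pads, so the width change doesn't matter. Carry it to the same TCP.

jog_arm([
  [6.0,[2,0,-1.3],0],
  [6.0,[5,0,-3.4],0],
  [6.0,[9,0,-6],0],
  [6.0,[13,0,-8.7],0],
  [6.0,[17,0,-11.4],0],
  [6.0,[21,0,-14.1],0],
  [6.0,[25,0,-16.8],0],
  [6.0,[28,0,-18.8],0],
  [6.0,[30.3,0,-20.3],0],
  [6.0,[30.3,0,-20.3],0],
])

```text
time_s: 16.35
ee_pos: [0.6098, -0.1634, 0.2699]
eef_rot: [-1.573, 0.003, -0.911]
force: [0.1, 0.4, -1.4]
grip_width: 0.0652
```

jog_arm([
  [6.0,[0,0,0],0],
  [6.0,[0,0,0],0],
  [6.0,[0,0,0],0],
])

```text
time_s: 16.65
ee_pos: [0.6105, -0.1591, 0.2722]
eef_rot: [-1.571, 0.0, -0.906]
force: [0.8, 0.5, -1.9]
grip_width: 0.0654
```

```bash
python3 r.py .6115 -.1596 .195 -.907;  python3 - <<'E'
from h import *
print(ctrl.get_obs()['ee_pos'],ctrl.get_obs()['force'])
E
```

```text
shift cm [0.1  7.72 0.05] turn 0.001
[ 0.61053901 -0.15911917  0.2722312 ] [ 0.76956041  0.52412815 -1.85290364]
```

jog_arm([
  [6.0,[0.1,2,0],0],
  [6.0,[0.1,3.5,0],0],
  [6.0,[0.1,5,0],0],
  [6.0,[0.1,6,0],0],
  [6.0,[0.1,6.6,0],0],
  [6.0,[0.1,7,0],0],
  [6.0,[0.1,7.2,0],0],
  [6.0,[0.1,7.4,0],0],
  [6.0,[0.1,7.5,0],0],
  [6.0,[0.1,7.5,0],0],
])

```text
time_s: 17.65
ee_pos: [0.6112, -0.1611, 0.1976]
eef_rot: [-1.571, -0.0, -0.907]
force: [0.7, 0.3, -1.3]
grip_width: 0.065
```

jog_arm([
  [6.0,[0,0.1,0],0],
  [6.0,[0,0.2,0],0],
  [6.0,[0,0.3,0],0],
  [6.0,[0,0.3,0],0],
])

```text
time_s: 18.05
ee_pos: [0.6111, -0.161, 0.1943]
eef_rot: [-1.571, 0.0, -0.907]
force: [0.4, 1.4, -1.4]
grip_width: 0.0657
```

jog_arm([
  [6.0,[0,0.1,0],0],
  [6.0,[0,0.1,0],0],
  [6.0,[0,0.15,0],0],
  [6.0,[0,0.15,0],0],
])

```text
time_s: 18.45
ee_pos: [0.6113, -0.1611, 0.1933]
eef_rot: [-1.57, -0.0, -0.907]
force: [-0.8, 0.5, 2.2]
grip_width: 0.0655
```

Seated: contact came at 0.1933, as predicted. Release and lift to 0.29, checking with the wrist camera.

jog_arm([
  [7.5,[0,0,0],0],
  [9.4,[0,0,0],0],
  [9.4,[0,0,0],0],
  [9.4,[0,0,0],0],
  [9.4,[0,-1,0],0],
  [9.4,[0,-3,0],0],
  [9.4,[0,-6,0],0],
  [9.4,[0,-9,0],0],
  [9.4,[0,-9,0],0],
  [9.4,[0,-9,0],0],
])

```text
time_s: 19.45
ee_pos: [0.6112, -0.1611, 0.2836]
eef_rot: [-1.57, -0.001, -0.907]
force: [0.3, 0.1, -0.0]
grip_width: 0.0942
```

```bash
python3 look.py .6112 -.1604 .195 .2; python3 r.py .608 .334 .25 -.907
```

```text
(array([ 0.61044042, -0.16186702]), np.float64(0.0005746601455837372), 1273, np.float64(0.19397925026561086)) [ 0.61094448 -0.16099977  0.2824564 ]
shift cm [ 0.04  8.25 -0.09] turn 0.0
shift cm [-39.17   3.25  30.27] turn 0.0
```

The rim is 30 mm up (0.194 against 0.164), so it's nested. Now pot a.

jog_arm([
  [9.4,[-4,0,3],0],
  [9.4,[-8,0,6.2],0],
  [9.4,[-12,0,9.3],0],
  [9.4,[-16,0,12.4],0],
  [9.4,[-20,0,15.5],0],
  [9.4,[-24,0,18.5],0],
  [9.4,[-28,0,21.6],0],
  [9.4,[-32,0,24.7],0],
  [9.4,[-36,1,27.8],0],
  [9.4,[-39.2,2,30.3],0],
])

```text
time_s: 20.5
ee_pos: [0.6077, 0.3366, 0.2617]
eef_rot: [-1.572, 0.0, -0.907]
force: [0.7, 0.1, 0.7]
grip_width: 0.0942
```

jog_arm([
  [9.4,[0,1,0],0],
  [9.4,[0,1,0],0],
  [9.4,[0,1,0],0],
])

```text
time_s: 20.8
ee_pos: [0.6084, 0.3332, 0.2526]
eef_rot: [-1.572, 0.0, -0.908]
force: [0.6, 0.1, 0.1]
grip_width: 0.0943
```

```bash
python3 look.py .608 .334 .09 .0865
```

```text
(array([0.60995394, 0.33472351]), np.float64(0.0005893674019882937), 740, np.float64(0.0890129701032292)) [0.60868822 0.33308671 0.25339272]
shift cm [-0.05 16.69  0.2 ] turn -0.001
```

jog_arm([
  [9.4,[0,4,0.2],0],
  [9.4,[0,8,0.2],0],
  [9.4,[0,12,0.2],0],
  [9.4,[0,15,0.2],0],
  [9.4,[0,16.6,0.2],0],
  [9.4,[0,16.6,0.2],0],
  [6.0,[0,16.6,0.2],0],
  [6.0,[0,16.6,0.2],0],
  [6.0,[0,16.6,0.2],0],
  [6.0,[0,16.6,0.2],0],
], grip_force=12)

```text
time_s: 21.85
ee_pos: [0.6102, 0.3358, 0.088]
eef_rot: [-1.569, -0.0, -0.907]
force: [-1.1, 1.1, 4.6]
grip_width: 0.0664
```

jog_arm([
  [6.0,[0,0,0],0],
  [6.0,[0,0,0],0],
  [6.0,[0,-1,0],0],
  [6.0,[0,-3,0],0],
  [6.0,[0,-7,0],0],
  [6.0,[0,-11,0],0],
  [6.0,[0,-15,0],0],
  [6.0,[0,-19,0],0],
  [6.0,[0,-22,0],0],
  [6.0,[0,-22,0],0],
])

```text
time_s: 22.85
ee_pos: [0.6103, 0.3359, 0.3123]
eef_rot: [-1.564, -0.002, -0.907]
force: [0.3, 0.4, -2.2]
grip_width: 0.0662
```

```bash
python3 - <<'E'
from h import *
from m import rim
o=ctrl.get_obs();p=o['ee_pos'];shot('wrist');W=cloud(dict(np.load('/tmp/wrist.npz')))
print(rim(W,None,p[0],p[1],r=.05,z0=p[2]-.009,z1=p[2]+.003),p)
E
python3 r.py .611 -.161 .305 -.907
```

```text
(array([0.61037453, 0.33463808]), np.float64(0.0005495217405139356), 4676, np.float64(0.3115728022997249)) [0.61034876 0.33586972 0.31231487]
shift cm [ 39.18   0.38 -30.53] turn 0.0
```

jog_arm([
  [6.0,[2,0,-1.6],0],
  [6.0,[5,0,-3.9],0],
  [6.0,[9,0,-7],0],
  [6.0,[13,0,-10.1],0],
  [6.0,[17,0,-13.2],0],
  [6.0,[21,0,-16.4],0],
  [6.0,[25,0,-19.5],0],
  [6.0,[29,0,-22.6],0],
  [6.0,[32.5,0,-25.3],0],
  [6.0,[35,0,-27.3],0],
])

```text
time_s: 23.9
ee_pos: [0.6095, -0.1113, 0.3047]
eef_rot: [-1.573, 0.002, -0.909]
force: [0.6, 0.8, -1.6]
grip_width: 0.0663
```

jog_arm([
  [6.0,[0,0,0],0],
  [6.0,[0,0,0],0],
  [6.0,[0,0,0],0],
])

```text
time_s: 24.2
ee_pos: [0.6103, -0.1071, 0.306]
eef_rot: [-1.572, 0.001, -0.906]
force: [-0.5, 0.8, -2.1]
grip_width: 0.066
```

```bash
python3 r.py .6107 -.1608 .223 -.907
```

```text
shift cm [ 4.25  8.3  -3.28] turn 0.001
```

jog_arm([
  [6.0,[1.5,0,-1.2],0],
  [6.0,[3,0,-2.3],0],
  [6.0,[4.2,0,-3.3],0],
  [6.0,[4.2,0,-3.3],0],
  [6.0,[4.2,0,-3.3],0],
  [6.0,[4.2,0,-3.3],0],
])

```text
time_s: 24.8
ee_pos: [0.6104, -0.1611, 0.307]
eef_rot: [-1.571, 0.0, -0.907]
force: [0.6, -0.3, -1.3]
grip_width: 0.0656
```

```bash
python3 r.py .6107 -.1608 .223 -.907
```

```text
shift cm [-0.01  8.4   0.04] turn 0.0
```

jog_arm([
  [6.0,[0,2,0],0],
  [6.0,[0,4,0],0],
  [6.0,[0,5.5,0],0],
  [6.0,[0,6.6,0],0],
  [6.0,[0,7.2,0],0],
  [6.0,[0,7.6,0],0],
  [6.0,[0,7.8,0],0],
  [6.0,[0,8.0,0],0],
  [6.0,[0,8.0,0],0],
])

```text
time_s: 25.7
ee_pos: [0.6104, -0.1617, 0.2271]
eef_rot: [-1.571, -0.0, -0.907]
force: [0.0, -0.1, -1.9]
grip_width: 0.0662
```

jog_arm([
  [6.0,[0,0.1,0],0],
  [6.0,[0,0.2,0],0],
  [6.0,[0,0.3,0],0],
  [6.0,[0,0.3,0],0],
])

```text
time_s: 26.1
ee_pos: [0.6103, -0.1617, 0.2238]
eef_rot: [-1.571, 0.0, -0.907]
force: [-0.6, -0.7, -2.2]
grip_width: 0.066
```

jog_arm([
  [6.0,[0,0.1,0],0],
  [6.0,[0,0.1,0],0],
  [6.0,[0,0.15,0],0],
  [6.0,[0,0.15,0],0],
])

```text
time_s: 26.5
ee_pos: [0.6105, -0.1617, 0.2229]
eef_rot: [-1.57, -0.001, -0.907]
force: [0.5, 0.0, 2.5]
grip_width: 0.0658
```

Seated. Release, rise and back off.

jog_arm([
  [7.5,[0,0,0],0],
  [9.4,[0,0,0],0],
  [9.4,[0,0,0],0],
  [9.4,[0,0,0],0],
  [9.4,[0,-1,0],0],
  [9.4,[0,-3,0],0],
  [9.4,[0,-6,0],0],
  [9.4,[0,-9,0],0],
  [9.4,[0,-9,0],0],
  [9.4,[0,-9,0],0],
])

```text
time_s: 27.5
ee_pos: [0.6104, -0.1617, 0.313]
eef_rot: [-1.57, -0.001, -0.907]
force: [0.0, -0.6, 0.2]
grip_width: 0.0938
```

Run:
```python
from m import *
shot('wrist');shot('scene','s4.png')
for n in('wrist','scene'):
    W=cloud(dict(np.load(f'/tmp/{n}.npz')));print(n,rim(W,None,.6104,-.1618,r=.05,z0=.217,z1=.235))
s=dict(np.load('/tmp/scene.npz'));W=cloud(s)
m=(W[...,2]>.085)&(W[...,2]<.11)&(np.hypot(W[...,0]-.442,W[...,1]+.232)<.05)
p=W[m][:,:2].astype(np.float32);print(len(p),cv2.minAreaRect(p) if len(p) else '')
cv2.imwrite('pics/s4c.png',cv2.resize(s['img'][130:330,120:320],(600,600),interpolation=cv2.INTER_CUBIC)[...,::-1])
```

```text
wrist (array([ 0.60998795, -0.16283772]), np.float64(0.0005580466855731152), 1344, np.float64(0.2238631815958666))
scene (array([ 0.60875696, -0.15886847]), np.float64(0.0007786230613230638), 250, np.float64(0.2228941052075799))
176 ((0.4409584701061249, -0.23061171174049377), (0.018129868432879448, 0.05902848392724991), 32.608924865722656)
```

View pics/s4c.png

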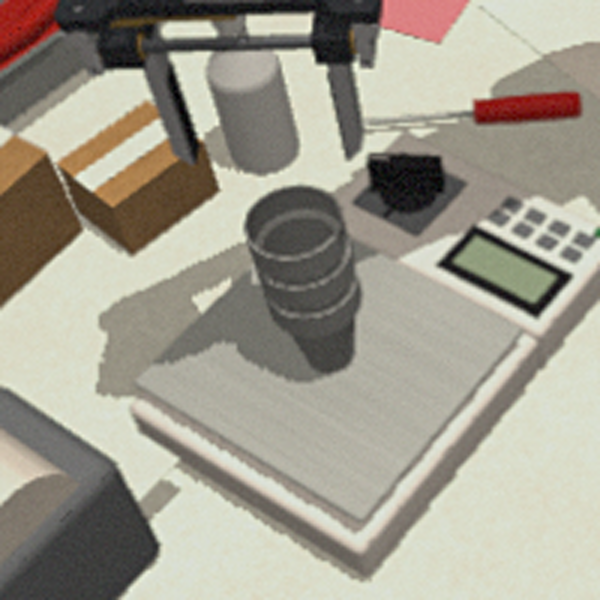

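The crop shows the nested pack of three upright, foot at (330,360) in the middle of the pan, with the switch on and the gripper clear.

```bash
python3 -c "
from station import ctrl
print(ctrl.hand_in())"
```

```text
the job is handed in; nothing more can be done
None
```

The job is done and handed in. I turned the scale on while its pan was empty, then stood one pot near the middle of the pan and nested the other two into it. Each pot was let go only once it rested, and the robot clock was at about 27.5 s of the 72 s allowed.

**Nesting:** the wrist camera measured the rims at 0.164, 0.194 and 0.224 m, so each pot sits 30 mm above the one below. The last scene view shows the pack upright in the middle of the pan.

**Switch:** the bar ended about 60° clockwise of where it started, with the white line on the on mark. I did not read the scale's display.

**Contact:** the gripper was open and about 9 cm above where it let go of the last pot. The highest wrist force I saw was about 21 N, while turning the switch. I did not re-measure the bystanders, but nothing looked moved in the part of the bench I checked last.

**Disagreements:**
- **Cameras:** the scene camera put things 2–4 mm further along +y than the wrist camera, so I used the wrist camera for the fine positions.
- **Grip width:** it read 65–68 mm for pots with a 67 mm collar. I checked one held pot in the pictures and it was centred.

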